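# Put the airbrush paints back in their caddy

### The job

Put the four paint bottles with pointed nozzles back in the plywood caddy, each standing upright on the bottom of the cup made for its shape and size: the flat bottle in the rectangular cup, and the thin, medium and wide round bottles in the small, middle and large round cups. Do not tip any bottle over, and leave the two look-alike glue bottles with flat caps standing where they are.

Things in the scene. Friction and masses are not known exactly. Their poses are not given: they have to be found in the camera images.
- thin_bottle: Paint bottle, upright and loose on the table: round white plastic body 30 mm in diameter, straight-sided from 0 to 82 mm up, a sloping shoulder to 91 mm, then a black collar 18 mm wide with a narrow POINTED black nozzle ending 118 mm up. 50 to 210 g. Origin: centre of its underside, z up along its axis.
- thin_cup: Cup for the thin round paint bottle: round, grey plastic, open at the top, inner diameter 48 mm, outer 54 mm, 32 mm tall with a 4 mm floor; screwed down in the plywood caddy. Origin: centre of its underside, which lies 8 mm above the table; z up.
- medium_bottle: Paint bottle, upright and loose on the table: round white plastic body 41 mm in diameter, straight-sided from 0 to 82 mm up, a sloping shoulder to 91 mm, then a black collar 18 mm wide with a narrow POINTED black nozzle ending 118 mm up. 50 to 210 g. Origin: centre of its underside, z up along its axis.
- medium_cup: Cup for the medium round paint bottle: round, grey plastic, open at the top, inner diameter 59 mm, outer 65 mm, 32 mm tall with a 4 mm floor; screwed down in the plywood caddy. Origin: centre of its underside, which lies 8 mm above the table; z up.
- wide_bottle: Paint bottle, upright and loose on the table: round white plastic body 53 mm in diameter, straight-sided from 0 to 82 mm up, a sloping shoulder to 91 mm, then a black collar 18 mm wide with a narrow POINTED black nozzle ending 118 mm up. 50 to 210 g. Origin: centre of its underside, z up along its axis.
- wide_cup: Cup for the wide round paint bottle: round, grey plastic, open at the top, inner diameter 71 mm, outer 77 mm, 32 mm tall with a 4 mm floor; screwed down in the plywood caddy. Origin: centre of its underside, which lies 8 mm above the table; z up.
- flat_bottle: Paint bottle, upright and loose on the table: flat rectangular white plastic body 58 mm (its x) by 30 mm (its y), straight-sided from 0 to 82 mm up, narrower shoulder to 91 mm, then a black collar 18 mm wide with a narrow POINTED black nozzle ending 118 mm up. 80 to 160 g. Origin: centre of its underside, z up.
- flat_cup: Cup for the flat paint bottle: rectangular, grey plastic, open top, inside 76 mm (its x) by 48 mm (its y), walls 3 mm, 32 mm tall, 4 mm floor. Origin: centre of its underside, 8 mm above the table; z up. All cups are screwed in a fixed plywood tray 216 mm square with a 30 mm rim, two by two, 100 mm between centres, in any order.
- round_capped: Look-alike that stays: glue bottle with the same round white body as the medium paint bottle (41 mm diameter, 82 mm straight, shoulder to 91 mm) but with a broad FLAT black screw cap 34 mm wide, top 106 mm up, no nozzle. Loose. Origin: centre of its underside, z up.
- flat_capped: Look-alike that stays: glue bottle with the same flat white body as the flat paint bottle (58 mm along x by 30 mm along y) but with a broad FLAT round black screw cap 29 mm wide, top 106 mm up, no nozzle. Loose. Origin: centre of its underside, z up.

How it is judged:
At the end, for the whole second after the job is handed in: Each pointed-nozzle bottle stands in its own cup: within 16 mm of the cup's axis, underside less than 10 mm above the cup's underside, tilt under 0.12 rad, at rest (under 0.02 m/s); both flat-capped bottles upright (tilt under 0.12 rad) and within 30 mm of where they started (horizontal distance between thin_bottle and thin_cup below 0.016 m and z of thin_bottle in the frame of thin_cup below 0.01 m and angle between each of thin_bottle, medium_bottle, wide_bottle, flat_bottle, round_capped, flat_capped's own z axis and vertical below 0.12 rad and linear speed of each of thin_bottle, medium_bottle, wide_bottle, flat_bottle below 0.02 m/s and horizontal distance between medium_bottle and medium_cup below 0.016 m and z of medium_bottle in the frame of medium_cup below 0.01 m and horizontal distance between wide_bottle and wide_cup below 0.016 m and z of wide_bottle in the frame of wide_cup below 0.01 m and horizontal distance between flat_bottle and flat_cup below 0.016 m and z of flat_bottle in the frame of flat_cup below 0.01 m and distance of each of round_capped, flat_capped from where it was at the start of the episode below 0.03 m); the robot touches nothing.
It fails at once if a flat-capped glue bottle is moved more than 30 mm or tipped (distance of any of round_capped, flat_capped from where it was at the start of the episode above 0.03 m or angle between any of round_capped, flat_capped's own z axis and vertical above 0.35 rad).
It fails at once if a paint bottle is tipped over (more than 45 degrees) (angle between any of thin_bottle, medium_bottle, wide_bottle, flat_bottle's own z axis and vertical above 0.785 rad).
It also fails if it takes over 141 s, if anything falls off the work surface, if the arm or the gripper's body presses on something with over 40 N, if the wrist force passes 120 N, or if a joint passes its speed limit or range.

### The arm

A 6-joint arm with a two-finger parallel gripper is mounted at the origin on the work surface. World frame = base frame: x ahead of the robot, y to its left, z up, the work surface at z = 0. Lengths are in m, angles in rad, forces in N, time in s.
With the tool pointing down it reaches from about 0.3 to 0.775 m from the base axis. Payload 14.6 kg.
Tool frame: the origin (TCP) lies between the finger pads; the fingertips stand ctrl.tip_extent ahead of it and the grasp point (between the pads) lies 3 mm ahead of it (ctrl.tip_extent is the distance from the TCP to the fingertips, in m); z points along the fingers, y is the line along which they close (so a half turn about z gives the same grasp; the last joint's range is limited). The gripper opens to 94 mm and grips with 3 to 60 N. Pads are 16 mm wide; open, the fingers measure 119 mm over their backs; the gripper's body (75 mm by 177 mm) begins 78 mm behind the grasp point.
Start: joints at [-1.19, 0.3, 1.521, -0, 1.321, -0.067], TCP at [0.238, -0.496, 0.227] pointing down, gripper open.
Joint ranges: [-3.03, 3.03], [-0.79, 2.21], [0.23, 2.52], [-1.04, 4.18], [0, 3.07], [-2.55, 2.55]. Speed limits (rad/s): [2.22, 2.22, 2.57, 3.14, 3.14, 3.14].

### API

Orientations are given as [roll, pitch, yaw] about the fixed x, y, z axes, in that order (R = Rz(yaw) Ry(pitch) Rx(roll)).
In Python, from station import ctrl, eyes gives the robot as it stands. The module is installed in compiled form; this text tells all that it offers.
- The arm moves only by the shell command python3 -m crank [OPENING] [FORCE], which reads ROWS from standard input. ROWS is 1 to 10 rows, one to a line, with the numbers parted by spaces; each row has 6 numbers: dx, dy, dz in shares of the most that a row can go, 1 being 50 mm, then a rotation vector rx, ry, rz in parts of the range, where 1.0 means pi/2 rad; each row shifts and turns the commanded pose from where the row before left it, along the tool's axes as they then stand; what a row does not reach is not made up. A row lasts 1/10 s, in which the tool goes at most 0.05 m and 0.15 rad, less where a joint would pass 70% of its speed; a pose out of reach is approached as far as the arm can. OPENING is the finger opening in m, set as the command begins (- or left out keeps the last). The fingers move at their own pace and stop on an object; FORCE is the grip in N (left out, the last holds). Time passes only in rows, so rows that do not move let the fingers close. It prints the time, the measured TCP pose, the force, the opening and the grip force at its end. No shift or turn number may pass 1 either way. Input that does not fit is refused with a message, and nothing moves.
- ctrl.get_obs(): the state, without advancing time (a new reading comes with each control period).
- eyes.camera(name): name is "side" or "top" or "wrist"; returns a dict with "pixels" (384x512x3 uint8, blue, green, red), "fx", "fy", "cx", "cy" (pixels), "k1" (the pictures are not rectified: a ray, as slopes to the right and down, at radius r is drawn at 1 + k1 r^2 times it, then the intrinsics apply), "extrinsics" (4x4, takes a point from camera to world coordinates). Camera axes: x right, y up, looking along -z (the intrinsics and any distortion apply to the point x, -y, -z); pixel columns grow to the right and rows downward; lengths in m; the calibration is good to about 2 mm. A picture is of the moment at which its call begins. There is no depth.
- ctrl.hand_in(): hands the job in; it is judged then, once.
The state is a dict: "time_s": time; "qpos": joint angles; "joint_vel": joint speeds; "tau": joint torques, N m; "ee_pos": TCP position; "eef_rot": TCP orientation; "force": force on the tool from outside, world axes, zero at the start; "moment": the same for the moment, N m; "grip_width": finger opening in m; "grip_force": force on a finger pad.
Only numpy, scipy, OpenCV 4.12 (cv2) and the standard library are available. Lean on these libraries where they do the work, as an engineer would, in place of code of your own. Each camera call takes 0.05 s, during which the arm holds its last target. There are 200 camera calls.

## Working session

There is one attempt and no reset: what is moved stays moved. The work goes in short steps, Python scripts to look and compute and a shell command to move; the robot and the scene stay as the last step left them, time stands still between calls to the robot, and variables do not carry over. Pictures are saved under pics/ and viewed, at most 14 in all, crops included, and the job is handed in when it is done.

```bash
mkdir -p pics; cat > h.py <<'E'
import numpy as np, cv2
from station import ctrl, eyes
def snap(n,f):
    c=eyes.camera(n); cv2.imwrite(f'pics/{f}.png',c['pixels']); np.save(f'pics/{f}.npy',c,allow_pickle=True); return c
def load(f): return np.load(f'pics/{f}.npy',allow_pickle=True).item()
def ray(c,u,v):
    K=np.array([[c['fx'],0,c['cx']],[0,c['fy'],c['cy']],[0,0,1.]])
    p=cv2.undistortPoints(np.array([[[u,v]]],float),K,np.array([c['k1'],0,0,0.]))[0,0]
    # forward model check is r*(1+k1 r^2), same as OpenCV
    E=np.array(c['extrinsics']); d=E[:3,:3]@np.array([p[0],-p[1],-1]); return E[:3,3],d/np.linalg.norm(d)
def onz(c,u,v,z):
    o,d=ray(c,u,v); return o+d*(z-o[2])/d[2]
def tri(rs):
    A=0;b=0
    for o,d in rs:
        P=np.eye(3)-np.outer(d,d);A=A+P;b=b+P@o
    x=np.linalg.solve(A,b); return x,[np.linalg.norm((np.eye(3)-np.outer(d,d))@(x-o)) for o,d in rs]
E
python3 - <<'E'
from h import *
for n in('top','side','wrist'):
    c=snap(n,n+'0'); print(n,np.array(c['extrinsics']).round(3).tolist(),c['fx'],c['k1'])
o=ctrl.get_obs();print(o,ctrl.tip_extent)
E
```

```text
top [[-0.024, 0.986, -0.165, 0.386], [-1.0, -0.022, 0.018, 0.017], [0.015, 0.165, 0.986, 0.867], [0.0, 0.0, 0.0, 1.0]] 367.9259104627922 -0.08465672940231997
side [[-0.994, 0.089, -0.069, 0.467], [-0.112, -0.707, 0.699, 0.623], [0.013, 0.702, 0.712, 0.704], [0.0, 0.0, 0.0, 1.0]] 453.5958312266222 -0.12260627223943829
wrist [[0.433, 0.868, 0.245, 0.309], [-0.902, 0.417, 0.116, -0.462], [-0.001, -0.271, 0.963, 0.383], [0.0, 0.0, 0.0, 1.0]] 269.79259769005 -0.0626171135901501
{'time_s': 0.15, 'qpos': array([-1.18961761e+00,  3.00306674e-01,  1.52141905e+00, -1.31730344e-05,
        1.32069144e+00, -6.65963551e-02]), 'joint_vel': array([ 4.69129525e-04, -2.57699482e-03, -1.30748042e-03,  1.28440648e-03,
       -1.25947127e-03, -7.27827500e-05]), 'tau': array([ 3.93607816e-04, -5.31962550e+01, -3.52819061e+01,  7.07941549e-02,
        2.35885178e-02, -9.32499211e-05]), 'ee_pos': array([ 0.23806067, -0.49561856,  0.22704506]), 'eef_rot': array([-3.14076913e+00, -4.21363761e-05,  4.47778318e-01]), 'force': array([-0.41805091,  0.3781331 , -0.56794086]), 'moment': array([-0.02689768, -0.01706024, -0.01381606]), 'grip_force': 0.0, 'grip_width': 0.09431355302875143} 0.022
```

View pics/top0.png

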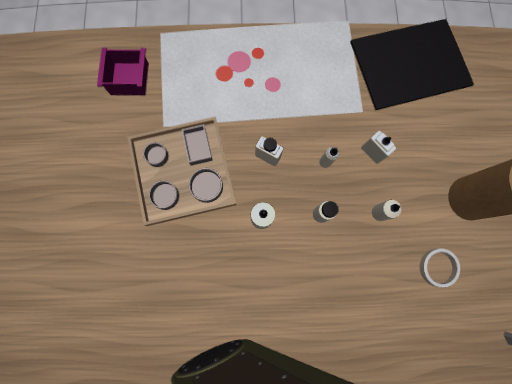

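View pics/side0.png

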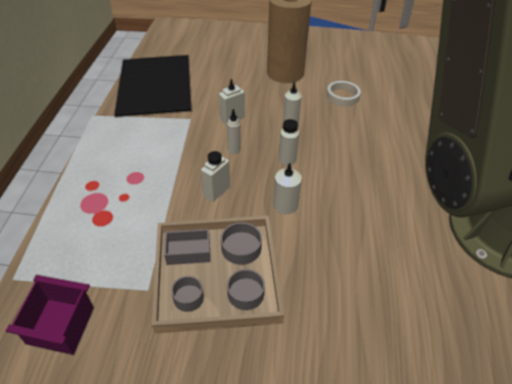

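Top view: wide bottle at (263,214), flat capped at (269,148), thin at (333,153), round capped at (328,211), flat paint bottle at (383,144), medium at (391,209). The caddy is centred near (182,171), with cups small (156,155), rectangular (198,145), middle (165,195) and large (206,185). The side view agrees.

```bash
python3 - <<'E'
from h import *
t=load('top0')['pixels'];s=load('side0')['pixels']
a=cv2.resize(t[110:240,120:410],None,fx=2.75,fy=2.75,interpolation=cv2.INTER_CUBIC)
cv2.imwrite('pics/topc.png',a)
b=cv2.resize(s[70:335,145:365],None,fx=2.26,fy=2.26,interpolation=cv2.INTER_CUBIC)
cv2.imwrite('pics/sidec.png',b)
for n,p in(('top',t),('side',s)):
    h=cv2.cvtColor(p,cv2.COLOR_BGR2HSV)
    for nm,m in(('white',(h[...,1]<45)&(h[...,2]>75)),('black',h[...,2]<45)):
        k,l,st,ce=cv2.connectedComponentsWithStats(m.astype(np.uint8))
        for i in range(1,k):
            x,y,w,hh,A=st[i]
            if 15<A<1500: print(n,nm,st[i].tolist(),ce[i].round(1).tolist())
E
```

```text
top white [182, 124, 30, 39, 749] [196.3, 144.1]
top white [362, 131, 34, 32, 578] [378.1, 147.0]
top white [256, 136, 27, 30, 397] [267.9, 152.1]
top white [143, 142, 23, 23, 332] [155.2, 153.7]
top white [320, 147, 19, 20, 194] [327.7, 158.0]
top white [189, 168, 34, 33, 795] [205.5, 184.9]
top white [149, 180, 28, 29, 536] [163.6, 194.7]
top white [313, 201, 22, 21, 185] [320.3, 213.7]
top white [372, 200, 29, 20, 389] [385.3, 210.2]
top white [251, 202, 24, 27, 456] [262.2, 215.1]
top white [422, 248, 38, 40, 457] [441.2, 267.1]
top white [504, 332, 7, 5, 16] [506.7, 333.8]
top black [103, 51, 36, 31, 561] [117.3, 61.7]
top black [103, 58, 45, 37, 452] [128.9, 86.0]
top black [184, 128, 17, 5, 26] [192.2, 130.1]
top black [383, 137, 8, 8, 38] [386.2, 140.4]
top black [264, 139, 12, 13, 51] [271.1, 145.5]
top black [145, 144, 9, 15, 41] [147.5, 149.8]
top black [330, 149, 7, 6, 36] [333.3, 151.5]
top black [156, 153, 12, 14, 40] [163.1, 160.6]
top black [191, 172, 9, 13, 17] [194.0, 177.2]
top black [150, 183, 12, 20, 39] [153.5, 190.7]
top black [168, 194, 11, 15, 26] [174.5, 201
[... 797 characters left out ...]
380, 0, 6, 11, 38] [382.4, 5.0]
side black [487, 0, 17, 63, 139] [492.1, 25.6]
side black [485, 64, 3, 17, 20] [485.8, 71.6]
side black [229, 81, 5, 8, 20] [231.2, 85.7]
side black [482, 85, 3, 15, 17] [482.8, 91.9]
side black [291, 86, 5, 7, 19] [293.3, 89.2]
side black [455, 107, 21, 24, 107] [467.4, 116.4]
side black [231, 110, 5, 10, 33] [233.0, 115.8]
side black [439, 116, 38, 23, 147] [458.5, 128.3]
side black [284, 120, 13, 12, 137] [290.0, 125.5]
side black [209, 152, 12, 12, 124] [214.5, 157.7]
side black [286, 165, 6, 10, 38] [288.4, 170.8]
side black [509, 171, 3, 10, 23] [510.2, 175.8]
side black [15, 283, 32, 45, 683] [32.1, 307.9]
side black [65, 293, 27, 60, 731] [77.9, 322.7]
```

View pics/topc.png

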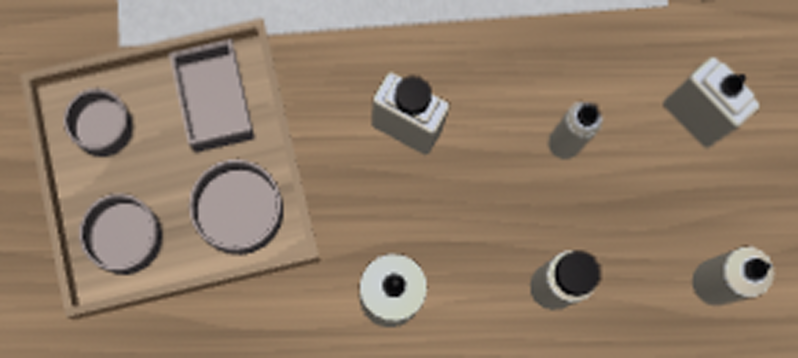

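View pics/sidec.png

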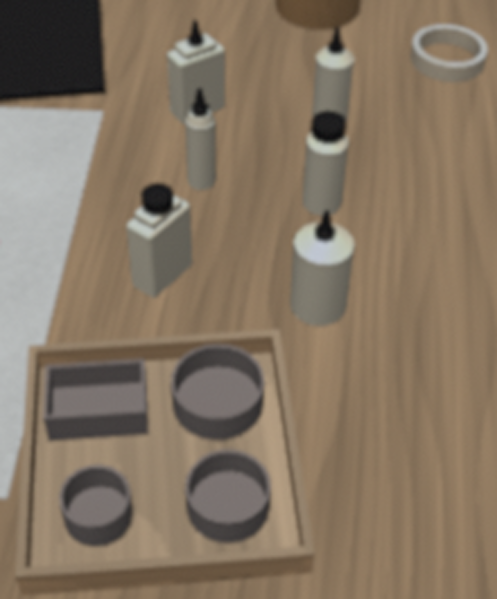

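The nozzle tips, cap tops and cup rims are identifiable in both crops, so I can triangulate them. Nozzle tips in the top crop: flat (739,77), thin (591,111), medium (765,266), wide (394,284).

```bash
python3 - <<'E'
from h import *
T=load('top0');S=load('side0')
tp=lambda x,y:ray(T,120+(x+.5)/2.75-.5,110+(y+.5)/2.75-.5)
sp=lambda x,y:ray(S,145+(x+.5)/2.26-.5,70+(y+.5)/2.26-.5)
P=dict(flat=((741,76),(196,22)),thin=((591,110),(200,90)),medium=((765,266),(336,28)),wide=((394,284),(325,211)),
 fcap=((414,94),(157,191)),rcap=((577,272),(327,121)),thincup=((98,122),(96,497)),medcup=((121,233),(228,489)),widecup=((237,206),(218,387)),flatcup=((212,95),(96,390)))
for k,(a,b) in P.items():
    x,r=tri([tp(*a),sp(*b)]); print(k,x.round(4),np.round(r,4))
z=lambda r,h:(r[0]+r[1]*(h-r[0][2])/r[1][2]).round(3)[:2]
print('flat corners',[z(tp(*q),.082) for q in((712,57),(759,103),(690,80),(738,122))])
print('flatcup corners',[z(tp(*q),.04) for q in((172,53),(231,42),(253,136),(192,150))])
print('tray corners',[z(tp(*q),.03) for q in((22,76),(262,20),(319,260),(70,317))])
print('cyl base side',[onz(S,u,v,0).round(3)[:2] for u,v in((268,70),(287,81),(306,70))])
E
```

```text
flat [ 0.621  -0.2928  0.1154] [0.0015 0.0015]
thin [ 0.5966 -0.1711  0.117 ] [0.0005 0.0005]
medium [ 0.4722 -0.2979  0.1168] [0.0006 0.0006]
wide [ 0.4662 -0.015   0.1171] [0.0012 0.0012]
fcap [ 0.615  -0.0353  0.1051] [0.0002 0.0002]
rcap [ 0.4727 -0.1556  0.1039] [0.0005 0.0005]
thincup [0.6184 0.23   0.0322] [0.0004 0.0004]
medcup [0.5217 0.209  0.0299] [0.0003 0.0003]
widecup [0.5427 0.1118 0.0275] [0.0006 0.0006]
flatcup [0.6394 0.1323 0.0337] [0.0004 0.0004]
flat corners [array([ 0.65 , -0.284]), array([ 0.61, -0.32]), array([ 0.63 , -0.264]), array([ 0.594, -0.301])]
flatcup corners [array([0.675, 0.166]), array([0.684, 0.115]), array([0.601, 0.097]), array([0.59 , 0.148])]
tray corners [array([0.661, 0.298]), array([0.707, 0.09 ]), array([0.496, 0.043]), array([0.452, 0.251])]
cyl base side [array([ 0.551, -0.536]), array([ 0.492, -0.484]), array([ 0.44 , -0.552])]
```

Careful with the scale: shifts go in shares of 50 mm and turns go in shares of pi/2 rad. That gives: 0.15 rad is 0.0955.

```bash
echo '0 0 0 0 0 0.0949
0 0 0 0 0 0.0949
0 0 0 0 0 0.0955
0 0 0 0 0 0' | python3 -m crank 0.094 20
echo '0.46 -0.4 0 0 0 0
0.46 -0.4 0 0 0 0
0.46 -0.4 0 0 0 0
0.46 -0.4 0 0 0 0
0.46 -0.4 0 0 0 0
0.46 -0.4 0 0 0 0
0.46 -0.4 0 0 0 0
0.46 -0.4 0 0 0 0
0.46 -0.4 0 0 0 0
0.46 -0.4 0 0 0 0' | python3 -m crank
echo '0 0 0 0 0 0
0 0 0 0 0 0
0 0 0 0 0 0' | python3 -m crank
python3 - <<'E'
from h import *
snap('wrist','w1')
E
```

```text
time_s: 0.55
ee_pos: [0.2381, -0.4957, 0.2272]
eef_rot: [-3.141, 0.0, -0.003]
force: [0.2, -0.5, -0.1]
grip_width: 0.0937
grip_force: 0.0
time_s: 1.55
ee_pos: [0.469, -0.2948, 0.2274]
eef_rot: [-3.141, 0.0, 0.005]
force: [-0.2, -0.4, 1.1]
grip_width: 0.0939
grip_force: 0.0
time_s: 1.85
ee_pos: [0.4676, -0.2964, 0.2274]
eef_rot: [-3.142, 0.0, 0.001]
force: [-1.1, -0.1, -0.3]
grip_width: 0.0941
grip_force: 0.0
```

View pics/w1.png

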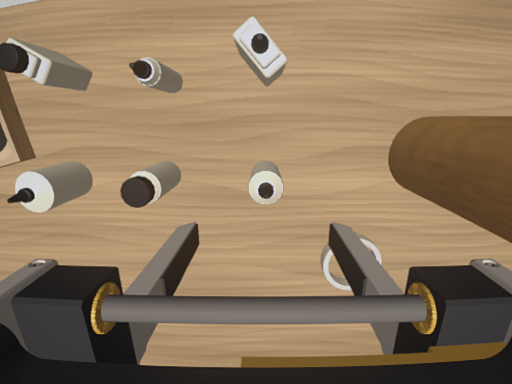

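The wrist view shows the medium nozzle at (265,190), centred between the fingers. The flat bottle's nozzle is at (260,43), the thin one at (140,69), and the cylinder is well clear on the right. I'll cross-check the positions with this view.

```bash
python3 - <<'E'
from h import *
W=load('w1');T=load('top0');S=load('side0')
tp=lambda x,y:ray(T,120+(x+.5)/2.75-.5,110+(y+.5)/2.75-.5)
sp=lambda x,y:ray(S,145+(x+.5)/2.26-.5,70+(y+.5)/2.26-.5)
for n,w,a,b in(('medium',(265,191),(765,266),(336,28)),('flat',(260,42),(741,76),(196,22)),('thin',(133,67),(591,110),(200,90)),('wide',(11,197),(394,284),(325,211))):
    x,r=tri([ray(W,*w),tp(*a),sp(*b)]);print(n,x.round(4),np.round(r,4),onz(W,*w,.117).round(4))
c=[onz(W,*q,.082).round(3)[:2] for q in((234,42),(254,18),(286,59),(266,77))];print(c)
E
```

```text
medium [ 0.4732 -0.2984  0.1157] [0.002  0.0014 0.0009] [ 0.4755 -0.298   0.117 ]
flat [ 0.6191 -0.293   0.1149] [0.0039 0.0034 0.0005] [ 0.6145 -0.2932  0.117 ]
thin [ 0.5966 -0.1729  0.1147] [0.0015 0.0013 0.0013] [ 0.5949 -0.1749  0.117 ]
wide [ 0.4669 -0.0161  0.1147] [0.0013 0.002  0.0013] [ 0.4688 -0.0195  0.117 ]
[array([ 0.624, -0.266]), array([ 0.646, -0.287]), array([ 0.607, -0.32 ]), array([ 0.59 , -0.299])]
```

In the tool's units: 0.02 m is 0.4, 0.006 m is 0.12.

```bash
echo '0.12 0.04 0 0 0 0
0 0 0.4 0 0 0
0 0 0.4 0 0 0
0 0 0.4 0 0 0
0 0 0.4 0 0 0
0 0 0.4 0 0 0
0 0 0.4 0 0 0
0 0 0.4 0 0 0
0 0 0.38 0 0 0
0 0 0 0 0 0' | python3 -m crank
echo '0 0 0 0 0 0
0 0 0 0 0 0
0 0 0 0 0 0
0 0 0 0 0 0
0 0 0 0 0 0
0 0 0 0 0 0
0 0 0 0 0 0
0 0 0 0 0 0
0 0 0 0 0 0
0 0 0 0 0 0' | python3 -m crank 0.02 20
```

```text
time_s: 2.9
ee_pos: [0.4732, -0.2976, 0.0662]
eef_rot: [-3.139, 0.003, -0.0]
force: [0.5, 0.4, -0.7]
grip_width: 0.094
grip_force: 0.0
time_s: 3.9
ee_pos: [0.4742, -0.2978, 0.0685]
eef_rot: [3.142, -0.0, -0.0]
force: [-0.3, -0.5, 0.1]
grip_width: 0.0406
grip_force: 20.0
```

In the tool's units: -0.02 m is -0.4, -0.012 m is -0.24.

```bash
echo '0 0 -0.2 0 0 0
0 0 -0.4 0 0 0
0 0 -0.4 0 0 0
0 0 -0.4 0 0 0
0 0 -0.4 0 0 0
0 0 -0.4 0 0 0
0 0 -0.4 0 0 0
0 0 -0.4 0 0 0
0 0 -0.24 0 0 0
0 0 0 0 0 0' | python3 -m crank
echo '0.04 -0.3 0 0 0 0
0.04 -0.5 0 0 0 0
0.04 -0.6 0 0 0 0
0.06 -0.6 0 0 0 0
0.06 -0.6 0 0 0 0
0.06 -0.6 0 0 0 0
0.06 -0.6 0 0 0 0
0.06 -0.6 0 0 0 0
0.06 -0.6 0 0 0 0
0.06 -0.6 0 0 0 0' | python3 -m crank
echo '0.04 -0.6 0 0 0 0
0.04 -0.6 0 0 0 0
0.04 -0.6 0 0 0 0
0.04 -0.6 0 0 0 0
0.04 -0.6 0 0 0 0
0.04 -0.6 0 0 0 0
0.04 -0.5 0 0 0 0
0.04 -0.3 0 0 0 0
0.04 -0.1 0 0 0 0
0 0 0 0 0 0' | python3 -m crank
echo '0 0 0 0 0 0
0 0 0 0 0 0
0 0 0 0 0 0' | python3 -m crank
python3 - <<'E'
from h import *
snap('top','t2');snap('wrist','w2')
cv2.imwrite('pics/w2t.png',np.hstack([cv2.resize(load('w2')['pixels'],(400,300)),cv2.resize(load('t2')['pixels'],(400,300))]))
E
```

```text
time_s: 4.9
ee_pos: [0.4746, -0.298, 0.2322]
eef_rot: [3.14, -0.002, -0.0]
force: [-0.2, -0.8, -0.4]
grip_width: 0.0409
grip_force: 19.9
time_s: 5.9
ee_pos: [0.5004, -0.0157, 0.2293]
eef_rot: [-3.141, 0.002, 0.0]
force: [-0.5, 1.0, -1.2]
grip_width: 0.0405
grip_force: 19.9
time_s: 6.9
ee_pos: [0.5191, 0.2073, 0.2299]
eef_rot: [3.141, 0.001, 0.0]
force: [-0.3, -1.0, -1.0]
grip_width: 0.0406
grip_force: 19.9
time_s: 7.2
ee_pos: [0.5194, 0.2065, 0.2306]
eef_rot: [-3.142, -0.0, -0.001]
force: [-0.1, 0.1, -1.2]
grip_width: 0.0405
grip_force: 19.9
```

View pics/w2.png

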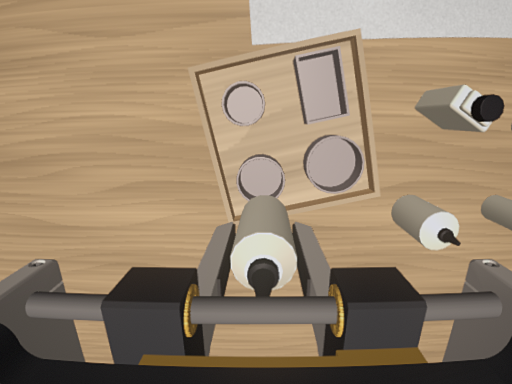

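The wrist view shows the medium bottle held above its cup. Cup rims: medium (261,178), small (243,104), large (333,163), rectangular (321,86). Triangulating these rims against the top view gives their height.

```bash
python3 - <<'E'
from h import *
W=load('w2');T=load('top0')
tp=lambda x,y:ray(T,120+(x+.5)/2.75-.5,110+(y+.5)/2.75-.5)
for n,w,a in(('thin',(243.5,104),(98,122)),('med',(261,177.5),(121,233)),('wide',(333,163),(237,206)),('flat',(321,86),(212,95))):
    x,r=tri([ray(W,*w),tp(*a)]);print(n,x.round(4),np.round(r,4),onz(W,*w,.04).round(4))
print(ctrl.get_obs()['ee_pos'])
E
```

```text
thin [0.6178 0.231  0.031 ] [0.0008 0.0008] [0.6167 0.231  0.04  ]
med [0.5222 0.2097 0.0281] [0.0003 0.0003] [0.5245 0.2098 0.04  ]
wide [0.5425 0.1124 0.0277] [0.001 0.001] [0.5437 0.1163 0.04  ]
flat [0.6402 0.1336 0.0272] [0.0009 0.0009] [0.6379 0.1366 0.04  ]
[0.51932574 0.20675494 0.23052359]
```

In the tool's units: 0.02 m is 0.4, -0.002 m is -0.04.

```bash
echo '0.04 -0.04 0 0 0 0
0 0 0.4 0 0 0
0 0 0.4 0 0 0
0 0 0.4 0 0 0
0 0 0.4 0 0 0
0 0 0.4 0 0 0
0 0 0.4 0 0 0
0 0 0.3 0 0 0
0 0 0.2 0 0 0
0 0 0 0 0 0' | python3 -m crank
echo '0 0 0.02 0 0 0
0 0 0 0 0 0
0 0 0.02 0 0 0
0 0 0 0 0 0' | python3 -m crank
echo '0 0 0.02 0 0 0
0 0 0 0 0 0
0 0 0.02 0 0 0
0 0 0 0 0 0' | python3 -m crank
python3 - <<'E'
from h import *
s=snap('side','s3')['pixels']
cv2.imwrite('pics/s3c.png',cv2.resize(s[130:340,140:340],None,fx=2.5,fy=2.5,interpolation=cv2.INTER_CUBIC))
E
```

```text
time_s: 8.3
ee_pos: [0.5209, 0.2091, 0.0843]
eef_rot: [3.141, 0.002, -0.0]
force: [-0.1, 0.7, -0.5]
grip_width: 0.0407
grip_force: 19.9
time_s: 8.7
ee_pos: [0.5214, 0.2092, 0.0838]
eef_rot: [-3.141, -0.001, -0.0]
force: [-0.7, -0.2, -1.4]
grip_width: 0.041
grip_force: 19.9
time_s: 9.1
ee_pos: [0.5212, 0.2092, 0.0813]
eef_rot: [3.142, 0.0, -0.0]
force: [-0.1, -0.3, -0.8]
grip_width: 0.0411
grip_force: 19.9
```

View pics/s3c.png

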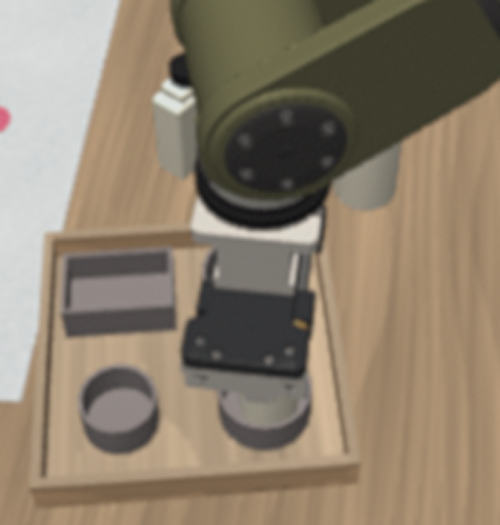

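The side crop shows the bottle inside the medium cup at (265,400), about centred. I'll lower it the last millimetre or two to contact and release.

In the tool's units: 0.001 m is 0.02.

```bash
echo '0 0 0.02 0 0 0
0 0 0 0 0 0
0 0 0.02 0 0 0
0 0 0 0 0 0' | python3 -m crank
echo '0 0 0 0 0 0
0 0 0 0 0 0
0 0 0 0 0 0
0 0 0 0 0 0
0 0 0 0 0 0
0 0 0 0 0 0' | python3 -m crank 0.075
echo '0 0 -0.2 0 0 0
0 0 -0.4 0 0 0
0 0 -0.4 0 0 0
0 0 -0.4 0 0 0
0 0 -0.4 0 0 0
0 0 -0.4 0 0 0
0 0 -0.4 0 0 0
0 0 -0.4 0 0 0
0 0 0 0 0 0' | python3 -m crank
```

```text
time_s: 9.55
ee_pos: [0.5216, 0.209, 0.0802]
eef_rot: [3.141, -0.001, -0.0]
force: [-2.0, -2.6, 7.6]
grip_width: 0.0408
grip_force: 20.0
time_s: 10.15
ee_pos: [0.5212, 0.2092, 0.0794]
eef_rot: [-3.142, 0.0, -0.0]
force: [0.1, 0.1, 0.1]
grip_width: 0.0746
grip_force: 0.0
time_s: 11.05
ee_pos: [0.522, 0.2095, 0.2327]
eef_rot: [-3.14, -0.005, -0.0]
force: [0.9, 0.1, -0.0]
grip_width: 0.0752
grip_force: 0.0
```

In the tool's units: 0.027 m is 0.54, 0.026 m is 0.52.

```bash
echo '-0.1 0.4 0 0 0 0
-0.12 0.52 0 0 0 0
-0.14 0.54 0 0 0 0
-0.14 0.54 0 0 0 0
-0.14 0.54 0 0 0 0
-0.14 0.54 0 0 0 0
-0.14 0.54 0 0 0 0
-0.12 0.52 0 0 0 0
-0.05 0.35 0 0 0 0
0 0 0 0 0 0' | python3 -m crank 0.094
echo '0 0 0.4 0 0 0
0 0 0.4 0 0 0
0 0 0.4 0 0 0
0 0 0.4 0 0 0
0 0 0.4 0 0 0
0 0 0.4 0 0 0
0 0 0.4 0 0 0
0 0 0.4 0 0 0
0 0 0.02 0 0 0
0 0 0 0 0 0' | python3 -m crank
echo '0 0 0 0 0 0
0 0 0 0 0 0
0 0 0 0 0 0
0 0 0 0 0 0
0 0 0 0 0 0
0 0 0 0 0 0
0 0 0 0 0 0
0 0 0 0 0 0' | python3 -m crank 0.03 20
```

```text
time_s: 12.05
ee_pos: [0.4662, -0.0167, 0.229]
eef_rot: [3.141, 0.001, -0.002]
force: [-0.1, -0.0, -0.6]
grip_width: 0.0941
grip_force: 0.0
time_s: 13.05
ee_pos: [0.4667, -0.0148, 0.0685]
eef_rot: [-3.141, 0.001, 0.0]
force: [0.9, 0.7, 0.8]
grip_width: 0.0938
grip_force: 0.0
time_s: 13.85
ee_pos: [0.4668, -0.0153, 0.0686]
eef_rot: [3.142, -0.0, -0.0]
force: [-0.9, 0.7, 2.2]
grip_width: 0.0521
grip_force: 20.0
```

In the tool's units: -0.02 m is -0.4, -0.012 m is -0.24.

```bash
echo '0 0 -0.2 0 0 0
0 0 -0.4 0 0 0
0 0 -0.4 0 0 0
0 0 -0.4 0 0 0
0 0 -0.4 0 0 0
0 0 -0.4 0 0 0
0 0 -0.4 0 0 0
0 0 -0.4 0 0 0
0 0 -0.24 0 0 0
0 0 0 0 0 0' | python3 -m crank
echo '0.1 -0.2 0 0 0 0
0.2 -0.32 0 0 0 0
0.2 -0.34 0 0 0 0
0.2 -0.34 0 0 0 0
0.2 -0.34 0 0 0 0
0.2 -0.34 0 0 0 0
0.2 -0.34 0 0 0 0
0.13 -0.22 0 0 0 0
0.06 -0.1 0 0 0 0
0 0 0 0 0 0' | python3 -m crank
echo '0 0 0.2 0 0 0
0 0 0.4 0 0 0
0 0 0.4 0 0 0
0 0 0.4 0 0 0
0 0 0.4 0 0 0
0 0 0.4 0 0 0
0 0 0.4 0 0 0
0 0 0.3 0 0 0
0 0 0 0 0 0' | python3 -m crank
echo '0 0 0.04 0 0 0
0 0 0 0 0 0
0 0 0 0 0 0' | python3 -m crank
echo '0 0 0.02 0 0 0
0 0 0 0 0 0
0 0 0 0 0 0' | python3 -m crank
```

```text
time_s: 14.85
ee_pos: [0.4671, -0.0153, 0.2319]
eef_rot: [3.141, -0.002, -0.0]
force: [0.3, -1.6, -2.7]
grip_width: 0.0528
grip_force: 20.0
time_s: 15.85
ee_pos: [0.5412, 0.1121, 0.2298]
eef_rot: [3.141, 0.001, 0.0]
force: [-0.4, -0.7, -1.7]
grip_width: 0.0529
grip_force: 20.0
time_s: 16.75
ee_pos: [0.5398, 0.1109, 0.0832]
eef_rot: [3.141, 0.004, -0.001]
force: [0.1, -0.4, -1.3]
grip_width: 0.0526
grip_force: 20.0
time_s: 17.05
ee_pos: [0.5416, 0.1116, 0.0842]
eef_rot: [-3.141, -0.001, -0.0]
force: [-1.0, 0.4, -2.1]
grip_width: 0.0523
grip_force: 20.0
time_s: 17.35
ee_pos: [0.5413, 0.1117, 0.0826]
eef_rot: [-3.142, -0.0, -0.0]
force: [-0.4, 0.0, -2.3]
grip_width: 0.0525
grip_force: 20.0
```

In the tool's units: 0.0015 m is 0.03.

```bash
echo '0 0 0.03 0 0 0
0 0 0 0 0 0
0 0 0 0 0 0' | python3 -m crank
echo '0 0 0.02 0 0 0
0 0 0 0 0 0
0 0 0 0 0 0' | python3 -m crank
python3 - <<'E'
from h import *
s=snap('side','s4')['pixels']
cv2.imwrite('pics/s4c.png',cv2.resize(s[130:340,140:340],None,fx=2.5,fy=2.5,interpolation=cv2.INTER_CUBIC))
E
```

```text
time_s: 17.65
ee_pos: [0.5412, 0.1117, 0.0809]
eef_rot: [3.142, 0.0, -0.0]
force: [0.2, 0.3, -1.2]
grip_width: 0.0527
grip_force: 20.0
time_s: 17.95
ee_pos: [0.5414, 0.1117, 0.0806]
eef_rot: [-3.142, -0.001, -0.0]
force: [-1.7, -0.4, 5.7]
grip_width: 0.0528
grip_force: 20.0
```

View pics/s4c.png

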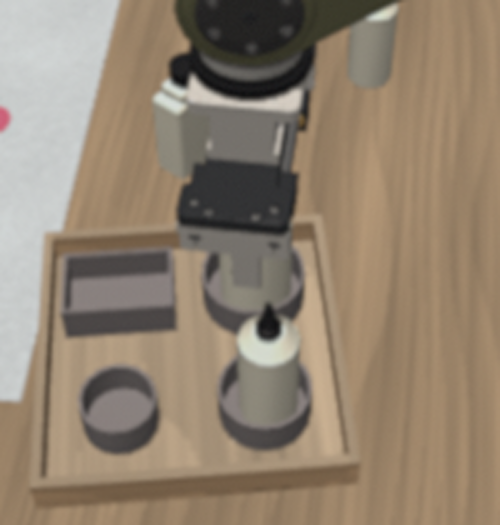

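The medium bottle stands upright in its cup, and the wide one is seated in its own with a 5.7 N contact force. Releasing it and going for the thin bottle.

In the tool's units: 0.032 m is 0.64, 0.03 m is 0.6.

```bash
echo '0 0 0 0 0 0
0 0 0 0 0 0
0 0 0 0 0 0
0 0 0 0 0 0
0 0 0 0 0 0
0 0 0 0 0 0' | python3 -m crank 0.08
echo '0 0 -0.2 0 0 0
0 0 -0.4 0 0 0
0 0 -0.4 0 0 0
0 0 -0.4 0 0 0
0 0 -0.4 0 0 0
0 0 -0.4 0 0 0
0 0 -0.4 0 0 0
0 0 -0.4 0 0 0
0 0 0 0 0 0' | python3 -m crank
echo '0.12 0.6 0 0 0 0
0.12 0.64 0 0 0 0
0.12 0.64 0 0 0 0
0.12 0.64 0 0 0 0
0.12 0.64 0 0 0 0
0.12 0.64 0 0 0 0
0.12 0.64 0 0 0 0
0.12 0.64 0 0 0 0
0.14 0.6 0 0 0 0
0 0 0 0 0 0' | python3 -m crank 0.07
echo '0 0 0 0 0 0
0 0 0 0 0 0' | python3 -m crank
```

```text
time_s: 18.6
ee_pos: [0.5413, 0.1117, 0.0799]
eef_rot: [-3.142, -0.0, -0.0]
force: [0.9, 0.3, -0.3]
grip_width: 0.0804
grip_force: 0.0
time_s: 19.5
ee_pos: [0.5421, 0.1118, 0.2332]
eef_rot: [-3.141, -0.005, -0.0]
force: [-0.5, 0.0, -1.0]
grip_width: 0.0799
grip_force: 0.0
time_s: 20.5
ee_pos: [0.596, -0.1754, 0.2287]
eef_rot: [-3.142, 0.001, -0.003]
force: [-0.7, 0.3, -0.1]
grip_width: 0.0699
grip_force: 0.0
time_s: 20.7
ee_pos: [0.596, -0.1714, 0.2296]
eef_rot: [-3.141, 0.0, 0.0]
force: [-0.4, -0.4, -0.2]
grip_width: 0.07
grip_force: 0.0
```

In the tool's units: 0.02 m is 0.4, 0.001 m is 0.02.

```bash
echo '0 0 0.4 0 0 0
0 0 0.4 0 0 0
0 0 0.4 0 0 0
0 0 0.4 0 0 0
0 0 0.4 0 0 0
0 0 0.4 0 0 0
0 0 0.4 0 0 0
0 0 0.4 0 0 0
0 0 0.02 0 0 0
0 0 0 0 0 0' | python3 -m crank
echo '0 0 0 0 0 0
0 0 0 0 0 0
0 0 0 0 0 0
0 0 0 0 0 0
0 0 0 0 0 0
0 0 0 0 0 0
0 0 0 0 0 0
0 0 0 0 0 0' | python3 -m crank 0.015 20
echo '0 0 -0.2 0 0 0
0 0 -0.4 0 0 0
0 0 -0.4 0 0 0
0 0 -0.4 0 0 0
0 0 -0.4 0 0 0
0 0 -0.4 0 0 0
0 0 -0.4 0 0 0
0 0 -0.4 0 0 0
0 0 -0.24 0 0 0
0 0 0 0 0 0' | python3 -m crank
echo '0.02 -0.3 0 0 0 0
0.02 -0.4 0 0 0 0
0.02 -0.5 0 0 0 0
0.02 -0.5 0 0 0 0
0.02 -0.5 0 0 0 0
0.02 -0.5 0 0 0 0
0.02 -0.5 0 0 0 0
0.02 -0.5 0 0 0 0
0.02 -0.5 0 0 0 0
0.02 -0.5 0 0 0 0' | python3 -m crank
echo '0.02 -0.5 0 0 0 0
0.02 -0.5 0 0 0 0
0.02 -0.5 0 0 0 0
0.02 -0.5 0 0 0 0
0.02 -0.5 0 0 0 0
0.02 -0.4 0 0 0 0
0.04 -0.3 0 0 0 0
0.04 -0.12 0 0 0 0
0 0 0 0 0 0
0 0 0 0 0 0' | python3 -m crank
```

```text
time_s: 21.7
ee_pos: [0.5963, -0.1716, 0.0694]
eef_rot: [-3.142, 0.0, 0.001]
force: [0.2, 0.7, 0.5]
grip_width: 0.0702
grip_force: 0.0
time_s: 22.5
ee_pos: [0.5962, -0.1724, 0.069]
eef_rot: [3.142, -0.0, -0.0]
force: [0.8, -0.3, 0.4]
grip_width: 0.0298
grip_force: 20.0
time_s: 23.5
ee_pos: [0.5966, -0.1725, 0.2329]
eef_rot: [3.141, -0.003, -0.0]
force: [0.1, -0.3, -0.5]
grip_width: 0.0295
grip_force: 20.0
time_s: 24.5
ee_pos: [0.6055, 0.0647, 0.2296]
eef_rot: [-3.142, 0.002, 0.0]
force: [1.0, -0.1, 0.2]
grip_width: 0.0297
grip_force: 20.0
time_s: 25.5
ee_pos: [0.6164, 0.228, 0.2308]
eef_rot: [3.141, 0.0, -0.001]
force: [0.3, 0.4, -0.3]
grip_width: 0.0299
grip_force: 20.0
```

In the tool's units: 0.02 m is 0.4, -0.0015 m is -0.03.

```bash
echo '0.01 -0.03 0.2 0 0 0
0 0 0.4 0 0 0
0 0 0.4 0 0 0
0 0 0.4 0 0 0
0 0 0.4 0 0 0
0 0 0.4 0 0 0
0 0 0.4 0 0 0
0 0 0.3 0 0 0
0 0 0.06 0 0 0
0 0 0 0 0 0' | python3 -m crank
echo '0 0 0 0 0 0
0 0 0.01 0 0 0
0 0 0 0 0 0
0 0 0 0 0 0' | python3 -m crank
echo '0 0 0.03 0 0 0
0 0 0 0 0 0
0 0 0 0 0 0' | python3 -m crank
echo '0 0 0.02 0 0 0
0 0 0 0 0 0
0 0 0 0 0 0' | python3 -m crank
python3 - <<'E'
from h import *
s=snap('side','s5')['pixels']
cv2.imwrite('pics/s5c.png',cv2.resize(s[130:340,140:340],None,fx=2.5,fy=2.5,interpolation=cv2.INTER_CUBIC))
E
```

```text
time_s: 26.5
ee_pos: [0.6168, 0.2299, 0.0829]
eef_rot: [3.142, 0.0, -0.001]
force: [0.2, 0.4, -0.4]
grip_width: 0.0291
grip_force: 20.0
time_s: 26.9
ee_pos: [0.6169, 0.2302, 0.0828]
eef_rot: [-3.141, -0.0, -0.0]
force: [0.3, -0.1, -0.4]
grip_width: 0.0298
grip_force: 20.0
time_s: 27.2
ee_pos: [0.6168, 0.2302, 0.081]
eef_rot: [-3.142, -0.0, -0.0]
force: [0.9, 0.2, 0.1]
grip_width: 0.0297
grip_force: 20.0
time_s: 27.5
ee_pos: [0.617, 0.2302, 0.0809]
eef_rot: [-3.141, -0.001, -0.0]
force: [-3.2, -1.2, 7.5]
grip_width: 0.0296
grip_force: 20.0
```

View pics/s5c.png

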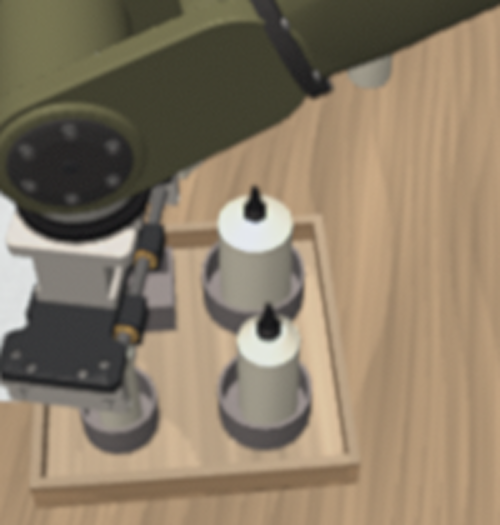

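Wide and medium bottles stand upright and the thin one is seated at contact. Releasing it and moving above the flat bottle.

In the tool's units: 0.03 m is 0.6, 0.002 m is 0.04, -0.15 rad is -0.0955.

```bash
echo '0 0 0 0 0 0
0 0 0 0 0 0
0 0 0 0 0 0
0 0 0 0 0 0
0 0 0 0 0 0
0 0 0 0 0 0' | python3 -m crank 0.065
echo '0 0 -0.2 0 0 0
0 0 -0.4 0 0 0
0 0 -0.4 0 0 0
0 0 -0.4 0 0 0
0 0 -0.4 0 0 0
0 0 -0.4 0 0 0
0 0 -0.4 0 0 0
0 0 -0.4 0 0 0
0 0 0 0 0 0' | python3 -m crank
echo '0 0.5 0 0 0 0
0 0.6 0 0 0 0
0 0.6 0 0 0 0
0 0.6 0 0 0 0
0 0.6 0 0 0 0
0 0.6 0 0 0 0
0 0.6 0 0 0 0
0 0.6 0 0 0 0
0 0.6 0 0 0 0
0 0.6 0 0 0 0' | python3 -m crank 0.07
echo '0 0.6 0 0 0 0
0 0.6 0 0 0 0
0 0.6 0 0 0 0
0 0.6 0 0 0 0
0 0.6 0 0 0 0
0 0.6 0 0 0 0
0.04 0.4 0 0 0 0
0 0.5 0 0 0 0
0 0 0 0 0 0' | python3 -m crank
echo '0 0 0 0 0 -0.0955
0 0 0 0 0 -0.0955
0 0 0 0 0 -0.0955
0 0 0 0 0 -0.0955
0 0 0 0 0 -0.0955
0 0 0 0 0 0
0 0 0 0 0 0
0 0 0 0 0 0' | python3 -m crank
python3 - <<'E'
from h import *
snap('wrist','w6')
E
```

```text
time_s: 28.15
ee_pos: [0.6168, 0.2302, 0.0799]
eef_rot: [-3.142, 0.0, -0.0]
force: [0.2, 0.2, 0.7]
grip_width: 0.0649
grip_force: 0.0
time_s: 29.05
ee_pos: [0.6176, 0.2304, 0.2336]
eef_rot: [-3.14, -0.005, -0.0]
force: [0.5, -0.3, -0.1]
grip_width: 0.0651
grip_force: 0.0
time_s: 30.05
ee_pos: [0.6163, -0.066, 0.2291]
eef_rot: [-3.141, 0.001, -0.0]
force: [0.1, -0.1, 0.2]
grip_width: 0.0704
grip_force: 0.0
time_s: 30.95
ee_pos: [0.6179, -0.2923, 0.2285]
eef_rot: [-3.141, 0.001, -0.003]
force: [0.2, -0.1, -0.2]
grip_width: 0.0699
grip_force: 0.0
time_s: 31.75
ee_pos: [0.6187, -0.2895, 0.2298]
eef_rot: [-3.141, 0.0, 0.746]
force: [0.0, 0.2, 0.1]
grip_width: 0.0703
grip_force: 0.0
```

View pics/w6.png

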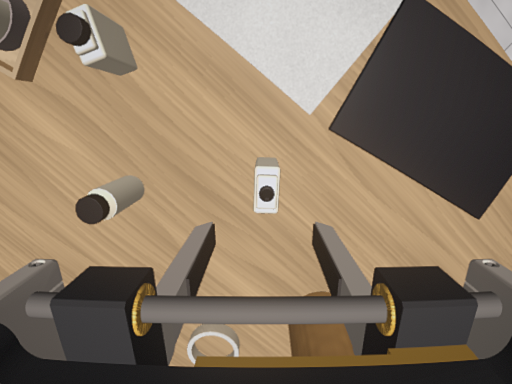

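The flat bottle sits between the fingers at (266,190), with its long axis almost straight up the image and its corners near (256,167), (278,167), (277,213) and (254,211).

```bash
python3 - <<'E'
from h import *
W=load('w6')
q=[onz(W,*p,.082)[:2] for p in((256,167),(278,167),(277.5,213),(253.5,211.5))]
print(np.round(q,4),np.mean(q,0))
for a,b in((3,0),(2,1)): d=q[b]-q[a];print(np.arctan2(d[1],d[0]),np.hypot(*d))
for a,b in((0,1),(3,2)): d=q[b]-q[a];print(np.arctan2(d[1],d[0])+np.pi/2)
m=cv2.cvtColor(W['pixels'],cv2.COLOR_BGR2HSV)[140:225,230:300];m=((m[...,1]<45)&(m[...,2]>150)).astype(np.uint8)
c=max(cv2.findContours(m,0,2)[0],key=cv2.contourArea);print(cv2.minAreaRect(c))
print(onz(W,266,193,.117)); o=ctrl.get_obs();print(o['ee_pos'],o['eef_rot'])
E
```

```text
[[ 0.6321 -0.2649]
 [ 0.6491 -0.2833]
 [ 0.6086 -0.321 ]
 [ 0.5905 -0.2987]] [ 0.62007531 -0.29198313]
0.6831096553088689 0.05358478760015982
0.7498433422737361 0.05537656963287875
0.7462325595992105
0.6799868035314786
((36.5, 45.0), (54.0, 25.0), 90.0)
[ 0.62410545 -0.28741218  0.117     ]
[ 0.61868501 -0.28961503  0.22981355] [-3.14142796e+00  2.37090628e-05  7.47148200e-01]
```

In the tool's units: 0.021 m is 0.42, 0.0024 m is 0.048, 0.01 rad is 0.0064.

```bash
echo '0 0.048 0 0 0 0.0064
0 0 0.4 0 0 0
0 0 0.4 0 0 0
0 0 0.4 0 0 0
0 0 0.4 0 0 0
0 0 0.4 0 0 0
0 0 0.4 0 0 0
0 0 0.4 0 0 0
0 0 0.42 0 0 0
0 0 0 0 0 0' | python3 -m crank
echo '0 0 0 0 0 0
0 0 0 0 0 0
0 0 0 0 0 0
0 0 0 0 0 0
0 0 0 0 0 0
0 0 0 0 0 0
0 0 0 0 0 0
0 0 0 0 0 0' | python3 -m crank 0.015 20
echo '0 0 -0.2 0 0 0
0 0 -0.4 0 0 0
0 0 -0.4 0 0 0
0 0 -0.4 0 0 0
0 0 -0.4 0 0 0
0 0 -0.4 0 0 0
0 0 -0.4 0 0 0
0 0 -0.4 0 0 0
0 0 -0.24 0 0 0
0 0 0 0 0 0' | python3 -m crank
echo '0 0 0 0 0 0.0509
0 0 0 0 0 0.0955
0 0 0 0 0 0.0955
0 0 0 0 0 0.0637
0 0 0 0 0 0.0299
0 0 0 0 0 0
0 0 0 0 0 0' | python3 -m crank
```

```text
time_s: 32.8
ee_pos: [0.6191, -0.2911, 0.0658]
eef_rot: [-3.137, 0.002, 0.738]
force: [-0.6, 0.0, -0.5]
grip_width: 0.07
grip_force: 0.0
time_s: 33.6
ee_pos: [0.6204, -0.2917, 0.0693]
eef_rot: [3.141, -0.0, 0.74]
force: [-0.9, 0.7, 3.6]
grip_width: 0.0299
grip_force: 19.8
time_s: 34.6
ee_pos: [0.6207, -0.2918, 0.2329]
eef_rot: [3.139, -0.001, 0.74]
force: [0.5, 0.7, -1.0]
grip_width: 0.0302
grip_force: 19.8
time_s: 35.3
ee_pos: [0.6201, -0.2915, 0.2301]
eef_rot: [-3.141, 0.001, 0.214]
force: [0.7, -0.7, -1.1]
grip_width: 0.0301
grip_force: 19.8
```

```bash
echo '0.06 -0.24 0 0 0 0
0.12 -0.46 0 0 0 0
0.14 -0.54 0 0 0 0
0.14 -0.54 0 0 0 0
0.14 -0.54 0 0 0 0
0.14 -0.54 0 0 0 0
0.14 -0.54 0 0 0 0
0.14 -0.54 0 0 0 0
0.14 -0.54 0 0 0 0
0.14 -0.54 0 0 0 0' | python3 -m crank
echo '0.14 -0.54 0 0 0 0
0.14 -0.54 0 0 0 0
0.14 -0.54 0 0 0 0
0.14 -0.54 0 0 0 0
0.14 -0.53 0 0 0 0
0.1 -0.34 0 0 0 0
0.052 -0.16 0 0 0 0
0 0 0 0 0 0
0 0 0 0 0 0
0 0 0 0 0 0' | python3 -m crank
```

```text
time_s: 36.3
ee_pos: [0.6305, -0.0305, 0.2309]
eef_rot: [-3.141, -0.0, 0.214]
force: [-0.5, -0.8, -1.2]
grip_width: 0.0303
grip_force: 19.8
time_s: 37.3
ee_pos: [0.6389, 0.1313, 0.231]
eef_rot: [3.141, 0.0, 0.212]
force: [0.3, 0.1, -1.2]
grip_width: 0.0297
grip_force: 19.8
```

Careful with the scale: shifts go in shares of 50 mm and turns go in shares of pi/2 rad. That gives: 0.02 m is 0.4, 0.015 m is 0.3.

```bash
echo '0 -0.02 0.2 0 0 0
0 0 0.4 0 0 0
0 0 0.4 0 0 0
0 0 0.4 0 0 0
0 0 0.4 0 0 0
0 0 0.4 0 0 0
0 0 0.4 0 0 0
0 0 0.3 0 0 0
0 0 0.04 0 0 0
0 0 0 0 0 0' | python3 -m crank
echo '0 0 0.01 0 0 0
0 0 0 0 0 0
0 0 0 0 0 0' | python3 -m crank
echo '0 0 0.03 0 0 0
0 0 0 0 0 0
0 0 0 0 0 0' | python3 -m crank
echo '0 0 0.02 0 0 0
0 0 0 0 0 0
0 0 0 0 0 0' | python3 -m crank
python3 - <<'E'
from h import *
s=snap('side','s7')['pixels']
cv2.imwrite('pics/s7c.png',cv2.resize(s[130:340,140:340],None,fx=2.5,fy=2.5,interpolation=cv2.INTER_CUBIC))
E
```

```text
time_s: 38.3
ee_pos: [0.6386, 0.1332, 0.0839]
eef_rot: [-3.142, 0.0, 0.213]
force: [0.3, 0.5, -1.7]
grip_width: 0.0301
grip_force: 19.9
time_s: 38.6
ee_pos: [0.6388, 0.1334, 0.0841]
eef_rot: [3.142, -0.001, 0.213]
force: [-0.4, 0.6, -1.7]
grip_width: 0.0303
grip_force: 19.9
time_s: 38.9
ee_pos: [0.6386, 0.1333, 0.0819]
eef_rot: [3.142, 0.0, 0.213]
force: [-0.2, 0.0, -0.7]
grip_width: 0.0297
grip_force: 19.9
time_s: 39.2
ee_pos: [0.6388, 0.1334, 0.0813]
eef_rot: [3.142, -0.001, 0.213]
force: [0.5, -0.1, 2.8]
grip_width: 0.0299
grip_force: 19.9
```

View pics/s7c.png

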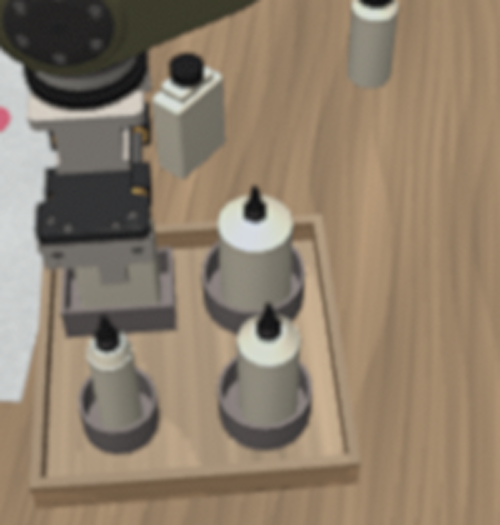

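The flat bottle is seated in the rectangular cup and the other three stand upright. Releasing and backing off for a final look.

In the tool's units: -0.03 m is -0.6, -0.025 m is -0.5.

```bash
echo '0 0 0 0 0 0
0 0 0 0 0 0
0 0 0 0 0 0
0 0 0 0 0 0
0 0 0 0 0 0
0 0 0 0 0 0' | python3 -m crank 0.06
echo '0 0 -0.2 0 0 0
0 0 -0.4 0 0 0
0 0 -0.4 0 0 0
0 0 -0.4 0 0 0
0 0 -0.4 0 0 0
0 0 -0.4 0 0 0
0 0 -0.4 0 0 0
0 0 -0.4 0 0 0
0 0 -0.4 0 0 0
0 0 0 0 0 0' | python3 -m crank
echo '-0.5 0.2 0 0 0 0
-0.6 0.4 0 0 0 0
-0.6 0.4 0 0 0 0
-0.6 0.4 0 0 0 0
-0.6 0.4 0 0 0 0
-0.6 0.4 0 0 0 0
-0.6 0.4 0 0 0 0
-0.4 0.4 0 0 0 0
0 0 0 0 0 0
0 0 0 0 0 0' | python3 -m crank
python3 - <<'E'
from h import *
t=snap('top','t8')['pixels'];s=snap('side','s8')['pixels']
cv2.imwrite('pics/end.png',np.hstack([cv2.resize(t[100:250,110:310],(400,300)),cv2.resize(s[110:340,140:340],(400,460))[:300*0+460][:300] if 0 else cv2.resize(s[110:335,140:340],(400,300))]))
E
```

```text
time_s: 39.85
ee_pos: [0.6386, 0.1333, 0.0809]
eef_rot: [3.142, 0.0, 0.213]
force: [-0.7, -0.8, 0.1]
grip_width: 0.0602
grip_force: 0.0
time_s: 40.85
ee_pos: [0.6393, 0.1335, 0.2546]
eef_rot: [3.141, -0.005, 0.213]
force: [0.7, 0.7, 1.1]
grip_width: 0.06
grip_force: 0.0
time_s: 41.85
ee_pos: [0.4502, -0.0609, 0.2507]
eef_rot: [-3.141, -0.0, 0.212]
force: [0.8, 0.7, -0.3]
grip_width: 0.0602
grip_force: 0.0
```

View pics/end.png

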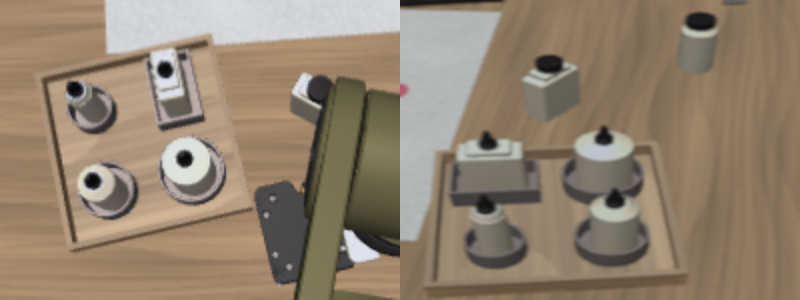

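All four paint bottles stand upright in their own cups, the glue bottles are where they were, and the arm is clear. Handing in.

```bash
python3 -c "
from station import ctrl
print(ctrl.hand_in())"
```

```text
the job is handed in; nothing more can be done
None
```

The job is handed in: the final pictures show all four paint bottles upright in their own cups and both glue bottles still standing where they started, at about 42 s of the 141 s allowed; no verdict was returned.

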